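Ready the scanning turntable and hold its index plunger out

ROBOT

A 6-joint arm with a two-finger parallel gripper is mounted at the origin on the work surface. World frame = base frame: x ahead of the robot, y to its left, z up, the work surface at z = 0. Lengths are in m, angles in rad, forces in N, time in s.
With the tool pointing down it reaches from about 0.225 to 0.725 m from the base axis. Payload 3.1 kg.
Tool frame: the origin (TCP) lies on the centre line of the jaws, within the pads' length; the fingertips stand 25 mm ahead of it and the grasp point (between the pads) lies 6 mm ahead of it; z points along the fingers, y is the direction in which the jaws open and shut (so a half turn about z gives the same grasp; the last joint's range is limited). The gripper opens to 85 mm and grips with 20 to 120 N. Pads are 22 mm wide; open, the fingers measure 114 mm over their backs; the gripper's body (76 mm by 85 mm) begins 54 mm behind the grasp point. The pads swing forward as they close: fully open they stand 13 mm farther back than shut.
Start: joints at [1.14, 0.048, 0.099, 1.622, 0, 1.443], TCP at [0.157, 0.501, 0.256] pointing down, gripper open.
Joint ranges: [-2.91, 2.91], [-0.99, 1.94], [-1.21, 1.42], [-2.12, 2.29], [-1.49, 1.47], [-3.14, 3.14]. Speed limits (rad/s): [2.79, 2.79, 3.14, 3.14, 3.14, 3.14].

INTERFACE

Orientations are given as a rotation vector (axis times angle).
In Python, from rig import monitor, cams, env gives the robot as it stands.
- The arm moves only by the tool play_rows, never from a script. Its argument "rows" is a list of rows, each an object with "rot": the turn, a rotation vector about the tool's x, y, z as a fraction of full scale, a list of three; "linear": the shift along the tool's x, y, z as a fraction of full scale, a list of three; "claw": the closure, from -1 (fully open) to 1 (shut), so that 0 is half open. A call has exactly 5 rows; each row shifts and turns the commanded pose from where the row before left it, along the tool's axes as they then stand; what a row does not reach is not made up. Full scale, the value 1, is 0.025 m for a shift and pi/2 rad for a turn. A row lasts 1/10 s, in which the tool goes at most 50 mm and 8.59 degrees, less where a joint would pass 70% of its speed; a pose out of reach is approached as far as the arm can. A call with a number of a shift or a turn outside -1 to 1 is refused whole. A call with a gripper value outside its range is refused whole. The fingers move at their own pace and stop on an object; the grip force is fixed at half the most. Time passes only in rows, so rows that do not move let the fingers close, or fill a call up. It gives the time, the measured TCP pose, the force and the opening at its end, in the units of the state.
- monitor.get_state(): the state, without advancing time (a new reading comes with each control period).
- cams.get_image(name): name is "scene" or "top" or "wrist"; returns the picture (420x560x3 uint8, red, green, blue); there is no depth.
- cams.get_calibration(name): a dict with "intrinsics" (3x3 intrinsics, pixels), "dist" ([k1, k2, p1, p2, k3] as OpenCV has them; the pictures are not rectified), "eye" and "orientation" of the camera in the world. Camera axes: x right, y down, z forward; pixel columns grow to the right and rows downward; lengths in m; the calibration is good to about 2 mm. A picture is of the moment at which its call begins: read the wrist's pose just before it. get_calibration takes no time and is no camera call; for the wrist camera it gives the pose at the moment of the call.
- env.sign_off(): hands the job in, once; it reports no verdict.
The state is a dict: "clock": time; "q": joint angles; "joint_velocities": joint speeds; "tau": joint torques, N m; "position": TCP position; "tcp_rot": TCP orientation; "wrist_force": force on the tool from outside, world axes, zero at the start; "ft_torque": the same for the moment, N m; "width": finger opening in m.
Only numpy, scipy, OpenCV 4.12 (cv2) and the standard library are available. Lean on these libraries where they do the work, as an engineer would, in place of code of your own. Each camera call takes 0.05 s, during which the arm holds its last target.

TASK

Get the model studio's scanning turntable ready to run: first turn the sample jar standing on the platter until its label plate squarely faces the scanner's window, and let go of it standing upright in the middle of the platter. Then take the index plunger by its knob, pull it fully back so that its pin is clear of the hole in the platter's rim, and finish while still holding it there against its spring. Leave the other things on the table where they are.

Things in the scene. Friction and masses are not known exactly. Their poses are not given: they have to be found in the camera images.
- turntable: Fixed round turntable: grey base 176 mm in diameter, dark steel platter 160 mm in diameter, its flat top 60 mm above the table; the platter is locked and does not turn in this job. Origin on the table under the platter's centre, z up. On its -x side a bracket (36 mm wide along y, 66 mm high, outer face 110 mm from the origin) carries the index plunger.
- platter_top (a point): Centre of the platter's flat top.
- plunger_knob (a point): Centre of the plunger's black pull knob: a level round grip 24 mm in diameter and 28 mm long, its axis along the turntable's x, 50 mm above the table, with a flange 32 mm in diameter and 6 mm thick on its outer end. Home, this point lies 140 mm from the turntable's origin along its -x, 30 mm off the bracket. It moves with the plunger, which is pulled straight and level along the turntable's -x.
- plunger (a joint): Travel of the plunger in m: 0 home with the pin in the platter's rim hole, 0.020 fully back against its stop; the pin leaves the hole at about 0.012. A spring pulls it home with 6 N at 0 rising to 12 N at 0.020; it does not latch and snaps home if let go.
- jar: Loose jar on the platter, about 0.2 kg, 86 mm high: clear body 48 mm in diameter, 62 mm high, under an aluminium lid 50 mm in diameter, 24 mm high, that does not unscrew. Origin at the centre of its underside, z up. +x points out of the label side: a paper label plate (26 mm wide, 6 to 42 mm above the underside) stands 7 mm proud, and a dark rib on the lid's top runs from the centre to that side.
- jar_label (a point): Centre of the label plate's outer face, 31 mm out from the jar's axis and 24 mm above its underside.
- scan_window (a point): Centre of the scanner's dark window. The scanner is a fixed white block 66 mm wide and 50 mm high on a post and steel foot beside the turntable, its top 113 mm above the table; the window is 88 mm above the table and 133 mm from the platter's axis, which it faces. The point's +x points from the platter to the scanner.
- plain_jar: Bystander: lower, wider jar without a label plate, 60 mm in diameter, 60 mm high, standing beside the turntable. Origin under its centre.
- glue_stick: Bystander: upright glue stick, 30 mm in diameter, 88 mm high. Origin under its centre.
- marker: Bystander: square-bodied marker lying along its x, 140 mm long, 13 mm high. Origin on its underside.
- cutter: Bystander: blue closed utility cutter lying along its x, 150 x 32 x 23 mm. Origin under its centre.
- pencil_case: Bystander: cream pencil case 85 x 210 x 75 mm. Origin under its centre.
- tablet: Bystander: black tablet computer 240 x 170 x 8 mm. Origin under its centre.
- tape_roll: Bystander: roll of tape lying flat, 90 mm in diameter, 24 mm high. Origin under its centre.

How it is judged:
By the outcome, as a careful person would: the job done as asked, in the order asked, and still so for the second after the job is handed in, while the arm keeps its last pose, push and grip.
It also fails if it takes over 51 s, if anything falls off the work surface, if the arm or the gripper's body presses on something with over 40 N, if the wrist force passes 120 N, or if a joint passes its speed limit or range.

## Working session

There is one attempt and no reset: what is moved stays moved. The work goes in short steps, Python scripts to look and compute and a tool call to move; the robot and the scene stay as the last step left them, time stands still between calls to the robot, and variables do not carry over. Pictures are saved under pics/ and viewed, and the job is handed in when it is done.

Besides the shell and the picture viewer there is one more tool, called after "Emit:" in YAML: its name, and indented under it one key for each argument. play_rows: Moves the arm, as the interface text tells. Shift numbers are shares of 0.025 m and turn numbers shares of pi/2 rad, none past 1 either way. Its arguments: {"type":"object","properties":{"rows":{"type":"array"}},"required":["rows"]}

```bash
mkdir -p pics; ls
python3 - <<'E'
from rig import monitor, cams, env
import cv2
print(monitor.get_state())
for n in ("scene","top","wrist"):
    c=cams.get_calibration(n); print(n,c)
    cv2.imwrite(f"pics/a_{n}.png",cams.get_image(n)[:,:,::-1])
E
```

```text
pics
{'clock': 0.0, 'q': array([ 1.14022733e+00,  4.87482747e-02,  9.75593075e-02,  1.62199039e+00,
       -5.80261968e-06,  1.44301197e+00]), 'joint_velocities': array([ 0.00070528,  0.00043759,  0.00144048, -0.00137562, -0.0015559 ,
       -0.00018877]), 'tau': array([-6.60170754e-04, -3.38781774e+01,  3.20014000e+01,  2.03518895e-02,
       -3.95470988e-04, -2.77944707e-06]), 'position': array([0.15631379, 0.50060166, 0.25509906]), 'tcp_rot': array([-0.47369975, -3.1050136 ,  0.00360009]), 'wrist_force': array([ 0.07324726, -0.34611078, -0.34775575]), 'ft_torque': array([ 0.00166509, -0.02408715,  0.03002829]), 'width': 0.08527180679784369}
scene {'intrinsics': array([[429.63443599,   0.        , 287.09945064],
       [  0.        , 429.63443599, 197.52945752],
       [  0.        ,   0.        ,   1.        ]]), 'dist': array([-0.01977299,  0.        ,  0.        ,  0.        ,  0.        ]), 'eye': array([1.27480484, 0.42093117, 0.81276936]), 'orientation': array([-1.26102195, -2.20069108,  1.00969816])}
top {'intrinsics': array([[535.96899358,   0.        , 277.10440582],
       [  0.        , 535.96899358, 212.27607083],
       [  0.        ,   0.        ,   1.        ]]), 'dist': array([-0.0117783,  0.       ,  0.       ,  0.       ,  0.       ]), 'eye': array([0.42009431, 0.01950995, 1.46857997]), 'orientation': array([-2.1572999 ,  2.19804316, -0.1171144 ])}
wrist {'intrinsics': array([[356.58151496,   0.        , 279.58729774],
       [  0.        , 356.58151496, 213.13286028],
       [  0.        ,   0.        ,   1.        ]]), 'dist': array([-0.06834419,  0.        ,  0.        ,  0.        ,  0.        ]), 'eye': array([0.09457206, 0.51983008, 0.37258427]), 'orientation': array([2.35272013, 1.73127402, 0.22457428])}
```

View pics/a_scene.png

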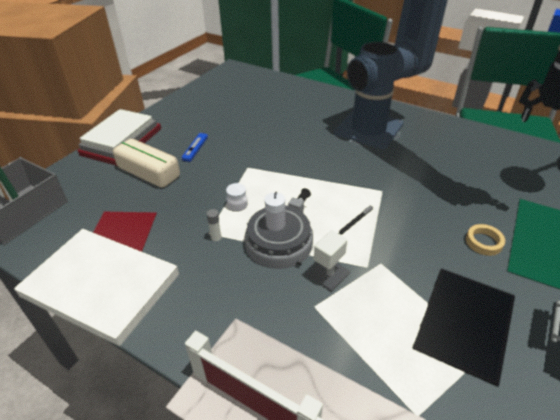

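View pics/a_top.png

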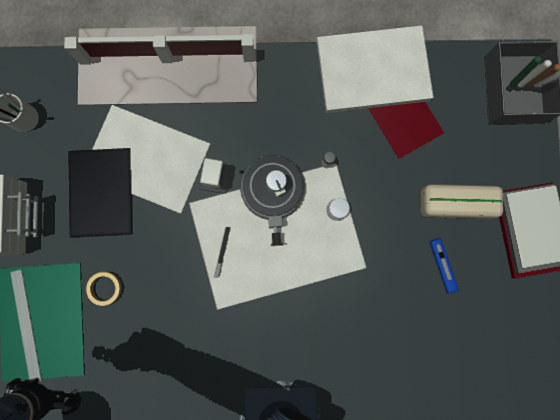

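View pics/a_wrist.png

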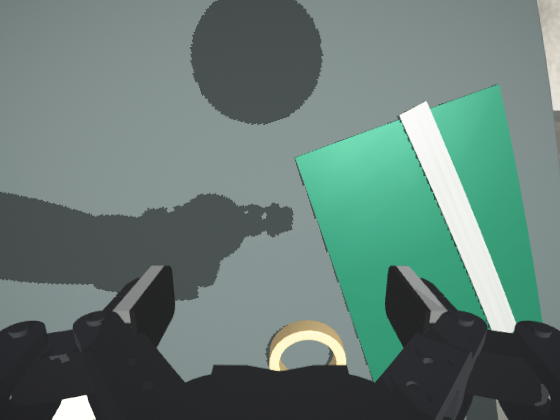

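The top view shows the turntable at about (272,187), the knob toward the robot at (278,238), the scanner left at (213,175), the plain jar at (339,208), the glue stick at (330,159) and the marker at (222,252). I'll zoom in.

```bash
cat > h.py <<'E'
import numpy as np, cv2
from scipy.spatial.transform import Rotation as R
def ray(c,uv):
    p=cv2.undistortPoints(np.array([[uv]],float),c["intrinsics"],c["dist"])[0,0]
    return c["eye"], R.from_rotvec(c["orientation"]).as_matrix()@np.array([p[0],p[1],1.])
def onz(c,uv,z):
    e,d=ray(c,uv); return e+d*(z-e[2])/d[2]
def proj(c,P):
    Rm=R.from_rotvec(c["orientation"]).as_matrix().T
    q,_=cv2.projectPoints(np.array(P,float).reshape(-1,3),Rm,-Rm@c["eye"],c["intrinsics"],c["dist"]); return q[:,0]
def tri(c1,a,c2,b):
    e1,d1=ray(c1,a);e2,d2=ray(c2,b)
    t=np.linalg.lstsq(np.c_[d1,-d2],e2-e1,rcond=None)[0]
    p,q=e1+t[0]*d1,e2+t[1]*d2
    return (p+q)/2,np.linalg.norm(p-q)
E
python3 - <<'E'
import cv2
a=cv2.imread('pics/a_top.png')[135:270,190:360]
b=cv2.imread('pics/a_scene.png')[165:295,190:390]
cv2.imwrite('pics/z_top.png',cv2.resize(a,None,fx=4.4,fy=4.4,interpolation=2))
cv2.imwrite('pics/z_scene.png',cv2.resize(b,None,fx=4,fy=4,interpolation=2))
E
```

```text
(no output)
```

View pics/z_top.png

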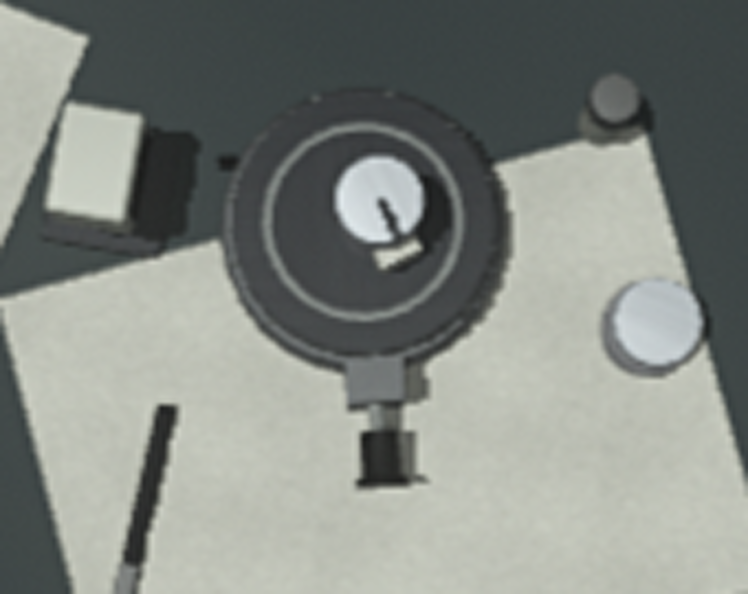

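View pics/z_scene.png

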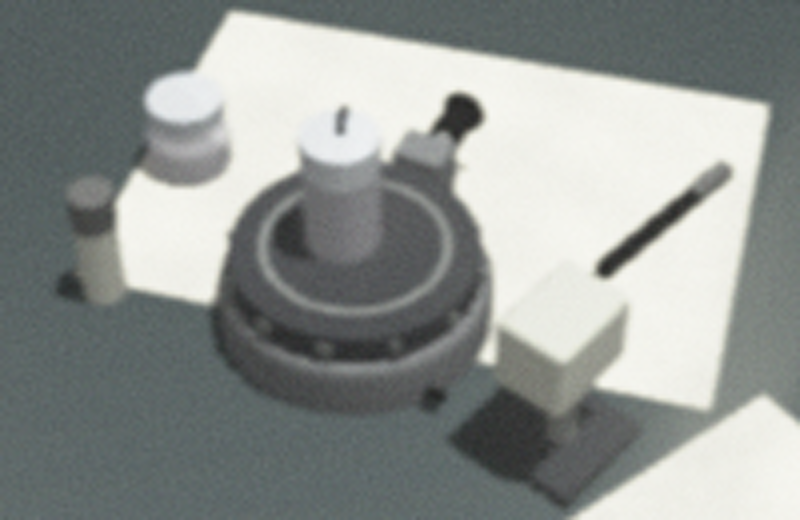

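```bash
cat > m1.py <<'E'
from h import *
from rig import cams
import sys
c=cams.get_calibration("top")
im=cv2.imread(sys.argv[1]); hsv=cv2.cvtColor(im,cv2.COLOR_BGR2HSV)
Z=lambda x,y:((x+.5)/4.4-.5+190,(y+.5)/4.4-.5+135)
# lid & jar blobs
m=((hsv[...,2]>150)).astype(np.uint8)
m2=np.zeros_like(m);m2[165:206,245:305]=m[165:206,245:305]
cv2.imwrite('pics/mask.png',cv2.resize(m2[160:215,240:310]*255,None,fx=6,fy=6,interpolation=0))
# colours
print(im[180,276],im[193,281],im[175,213],im[187,255])
n,l,s,cc=cv2.connectedComponentsWithStats(m2)
for i in range(1,n): print(s[i],cc[i])
def P(x,y,z): return onz(c,Z(x,y),z)
print("ring",P(364,222,.06), P(265,222,.06),P(463,222,.06),P(364,124,.06),P(364,320,.06))
print("lid",P(380,199,.146))
print("rib ends",P(380,200,.148),P(397,236,.148))
print("plate top", P(375,258,.102),P(420,238,.102))
print("scanner", [P(*q,.113)[:2] for q in((67,101),(143,112),(127,222),(45,210))])
print("knob",P(386,457,.05), P(360,487,.05),P(410,487,.05))
print("plain",P(657,323,.06),"glue",P(614,100,.088))
E
python3 m1.py pics/a_top.png
```

```text
[110 108 103] [147 158 155] [192 203 199] [69 68 65]
[266 171  20  19 277] [275.5234657  179.51263538]
[303 172   2   4   6] [303.66666667 173.16666667]
[276 190   9   6  26] [279.5        192.46153846]
[301 200   4   6  14] [303.14285714 203.14285714]
[245 205   1   1   1] [245. 205.]
ring [0.62810087 0.01306155 0.06      ] [0.62915559 0.07272181 0.06      ] [ 0.62704824 -0.04665137  0.06      ] [0.68799918 0.01196188 0.06      ] [0.56869102 0.01415277 0.06      ]
lid [0.62839992 0.00414713 0.146     ]
rib ends [0.62751314 0.00418124 0.148     ] [ 0.60679099 -0.00503307  0.148     ]
plate top [0.60055655 0.00721899 0.102     ] [ 0.61187633 -0.01931411  0.102     ]
scanner [array([0.69450226, 0.18499464]), array([0.6872318 , 0.14081828]), array([0.62270784, 0.1506824 ]), array([0.63057891, 0.19812767])]
knob [0.48665568 0.00240615 0.05      ] [0.46892925 0.018371   0.05      ] [ 0.46836285 -0.01166617  0.05      ]
plain [ 0.5636915  -0.16198399  0.06      ] glue [ 0.69460316 -0.13682275  0.088     ]
```

Run:
```python
import cv2
a=cv2.imread('pics/a_top.png')[160:215,240:310]
cv2.imwrite('pics/z2.png',cv2.resize(a,None,fx=10,fy=10,interpolation=0))
```

```text
(no output)
```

View pics/z2.png

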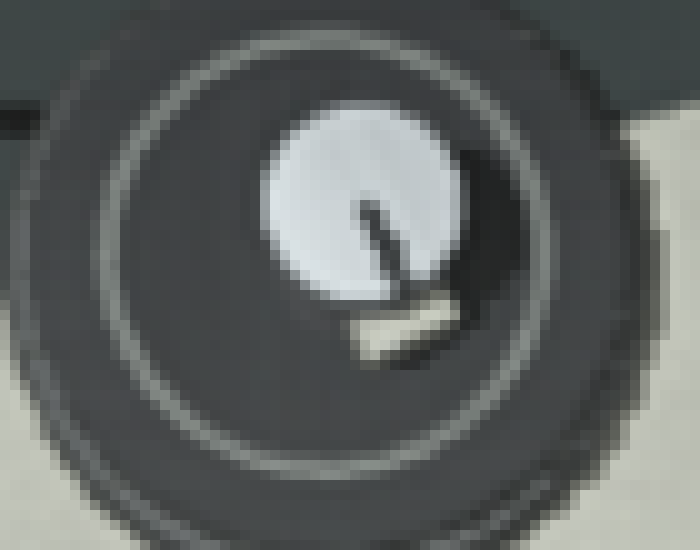

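```bash
cat > go.py <<'E'
from h import *
from rig import monitor
import sys
s=monitor.get_state(); Rt=R.from_rotvec(s["tcp_rot"])
print("t",s["clock"],"pos",s["position"].round(4),"F",s["wrist_force"].round(1),"w",round(s["width"],4),"q",s["q"].round(2))
M=Rt.as_matrix(); print("tool x ang",np.degrees(np.arctan2(M[1,0],M[0,0])),"y ang",np.degrees(np.arctan2(M[1,1],M[0,1])),"z",M[:,2].round(4))
if len(sys.argv)>3:
    d=np.array(list(map(float,sys.argv[1:4])))-s["position"]
    print("tool delta in units of .025:",(M.T@d/.025).round(3))
E
python3 go.py 0.56 0.012 0.27
python3 - <<'E'
from h import *
from rig import cams,monitor
c=cams.get_calibration("wrist"); M=R.from_rotvec(monitor.get_state()["tcp_rot"]).as_matrix()
Rc=R.from_rotvec(c["orientation"]).as_matrix()
print("fwd in tool",(M.T@Rc[:,2]).round(3),"off",M.T@(c["eye"]-monitor.get_state()["position"]))
im=cv2.imread('pics/a_top.png'); ct=cams.get_calibration("top")
# scanner top
m=(cv2.cvtColor(im,cv2.COLOR_BGR2GRAY)>150).astype(np.uint8); w=np.zeros_like(m); w[155:187,197:226]=m[155:187,197:226]
n,l,s,cc=cv2.connectedComponentsWithStats(w); print(s,cc)
i=1+np.argmax(s[1:,4]); k=np.argwhere(l==i)[:,::-1]
P=np.array([onz(ct,q,.113)[:2] for q in k.astype(float)])
r=cv2.minAreaRect((P*1000).astype(np.float32)); print(r, P.mean(0))
E
```

```text
t 0.15 pos [0.1564 0.5007 0.2554] F [ 0.  -0.4 -0. ] w 0.0857 q [ 1.14  0.05  0.1   1.62 -0.    1.44]
tool x ang 162.65072533239643 y ang 72.65074829136739 z [-8.0e-04 -1.7e-03 -1.0e+00]
tool delta in units of .025: [-21.239 -13.846  -0.564]
fwd in tool [-0.259 -0.     0.966] off [ 0.06472567 -0.00036553 -0.11734898]
[[     0      0    560    420 234694]
 [   197    155      8     19     82]
 [   201    159     21     26    424]] [[279.65217688 209.58563917]
 [199.24390244 161.17073171]
 [210.78773585 171.44339623]]
((658.2883911132812, 170.14077758789062), (44.41678237915039, 62.83808517456055), 79.30728149414062) [0.65825532 0.1700204 ]
```

Emit:
play_rows:
  rows:
    - {"rot": [0, 0, 0], "linear": [-0.4, -0.26, 0], "claw": -1}
    - {"rot": [0, 0, 0], "linear": [-0.85, -0.55, 0], "claw": -1}
    - {"rot": [0, 0, 0], "linear": [-0.85, -0.55, 0], "claw": -1}
    - {"rot": [0, 0, 0], "linear": [-0.85, -0.55, 0], "claw": -1}
    - {"rot": [0, 0, 0], "linear": [-0.85, -0.55, 0], "claw": -1}

```text
clock: 0.65
position: [0.2297, 0.4126, 0.2562]
tcp_rot: [0.474, 3.105, -0.001]
wrist_force: [-0.1, 0.6, -0.2]
width: 0.0854
```

Emit:
play_rows:
  rows:
    - {"rot": [0, 0, 0], "linear": [-0.9, -0.59, 0], "claw": -1}
    - {"rot": [0, 0, 0], "linear": [-0.9, -0.59, 0], "claw": -1}
    - {"rot": [0, 0, 0], "linear": [-0.9, -0.59, 0], "claw": -1}
    - {"rot": [0, 0, 0], "linear": [-0.9, -0.59, 0], "claw": -1}
    - {"rot": [0, 0, 0], "linear": [-0.9, -0.59, 0], "claw": -1}

```text
clock: 1.15
position: [0.3149, 0.3084, 0.2563]
tcp_rot: [0.474, 3.105, -0.001]
wrist_force: [1.0, 0.2, 0.4]
width: 0.0855
```

Emit:
play_rows:
  rows:
    - {"rot": [0, 0, 0], "linear": [-0.9, -0.59, 0], "claw": -1}
    - {"rot": [0, 0, 0], "linear": [-0.9, -0.59, 0], "claw": -1}
    - {"rot": [0, 0, 0], "linear": [-0.9, -0.59, 0], "claw": -1}
    - {"rot": [0, 0, 0], "linear": [-0.9, -0.59, 0], "claw": -1}
    - {"rot": [0, 0, 0], "linear": [-0.9, -0.59, 0], "claw": -1}

```text
clock: 1.65
position: [0.4001, 0.2045, 0.2563]
tcp_rot: [0.475, 3.105, -0.001]
wrist_force: [-0.4, 0.9, 0.1]
width: 0.0856
```

Emit:
play_rows:
  rows:
    - {"rot": [0, 0, 0], "linear": [-0.9, -0.59, 0], "claw": -1}
    - {"rot": [0, 0, 0], "linear": [-0.9, -0.59, 0], "claw": -1}
    - {"rot": [0, 0, 0], "linear": [-0.9, -0.59, 0], "claw": -1}
    - {"rot": [0, 0, 0], "linear": [-0.9, -0.59, 0], "claw": -1}
    - {"rot": [0, 0, 0], "linear": [-0.9, -0.59, 0], "claw": -1}

```text
clock: 2.15
position: [0.4853, 0.1005, 0.2562]
tcp_rot: [-0.475, -3.105, 0.001]
wrist_force: [0.4, 0.4, 0.3]
width: 0.0852
```

```bash
python3 go.py 0.56 0.012 0.27
```

```text
t 2.15 pos [0.4853 0.1005 0.2562] F [0.4 0.4 0.3] w 0.0852 q [ 0.07 -0.03  0.02  1.62 -0.    0.37]
tool x ang 162.61711809170853 y ang 72.61712152147413 z [-3.e-04 -4.e-04 -1.e+00]
tool delta in units of .025: [-3.909 -2.487 -0.55 ]
```

Emit:
play_rows:
  rows:
    - {"rot": [0, 0, 0], "linear": [-0.9, -0.56, -0.1], "claw": -1}
    - {"rot": [0, 0, 0], "linear": [-0.9, -0.56, -0.1], "claw": -1}
    - {"rot": [0, 0, 0], "linear": [-0.9, -0.56, -0.1], "claw": -1}
    - {"rot": [0, 0, 0], "linear": [-0.8, -0.5, -0.1], "claw": -1}
    - {"rot": [0, 0, 0], "linear": [-0.4, -0.3, -0.1], "claw": -1}

```text
clock: 2.65
position: [0.5601, 0.0118, 0.2683]
tcp_rot: [-0.477, -3.104, 0.001]
wrist_force: [0.6, 0.7, -0.2]
width: 0.0853
```

Run:
```python
from h import *
from rig import monitor, cams
import pickle
s=monitor.get_state();c=cams.get_calibration("wrist");im=cams.get_image("wrist")[:,:,::-1].copy()
cv2.imwrite("pics/b_wrist.png",im);pickle.dump(c,open("b.pkl","wb"));print(s["position"],s["joint_velocities"].round(3))
```

```text
[0.56009638 0.01184818 0.26831426] [-0.15   0.177  0.253  0.091  0.017 -0.159]
```

View pics/b_wrist.png

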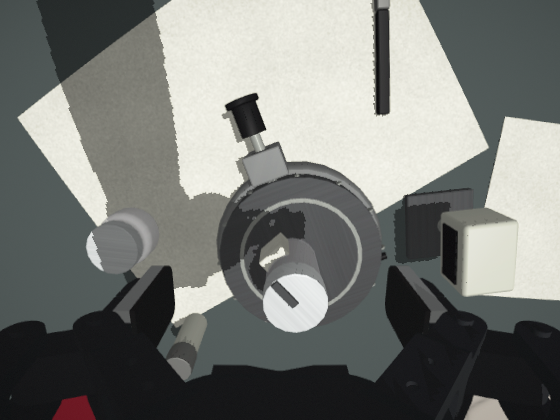

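The wrist view shows the ring centred near (302,252), the lid at (296,302) with its rib running up-left, the knob at (245,115), and the scanner window at (449,255). I'll measure from these pixels.

Run:
```python
from h import *
import pickle
c=pickle.load(open("b.pkl","rb"));im=cv2.imread("pics/b_wrist.png");g=cv2.cvtColor(im,cv2.COLOR_BGR2GRAY)
for (n,x0,y0,x1,y1) in(("jar",230,230,350,340),("kn",205,80,305,190),("sc",380,180,530,310)):
    f=min(760/(x1-x0),580/(y1-y0)); f=int(f)
    cv2.imwrite(f"pics/b_{n}.png",cv2.resize(im[y0:y1,x0:x1],None,fx=f,fy=f,interpolation=2));print(n,f)
# ring points: radial search for bright line around center at z=.06
C=np.array([.628,.013])
pts=[]
for a in np.radians(np.arange(0,360,4)):
    rr=np.arange(.050,.070,.0005)
    P=np.c_[C[0]+rr*np.cos(a),C[1]+rr*np.sin(a),rr*0+.06]
    uv=proj(c,P).astype(np.float32); v=cv2.remap(g,uv[:,0].reshape(1,-1),uv[:,1].reshape(1,-1),1)[0].astype(float)
    i=v.argmax(); med=np.median(v)
    if v[i]-med>25 and med<110 and v.max()<170: pts.append(P[i,:2])
pts=np.array(pts)
for _ in range(4):
    A=np.c_[2*pts,np.ones(len(pts))];x=np.linalg.lstsq(A,(pts**2).sum(1),rcond=None)[0]
    r=np.sqrt(x[2]+x[0]**2+x[1]**2);e=np.hypot(*(pts-x[:2]).T)-r
    print(len(pts),x[:2],r,e.std()); pts=pts[abs(e)<max(.0012,1.5*e.std())]
```

```text
jar 5
kn 5
sc 4
40 [0.63062687 0.01060915] 0.05759730942483453 0.00042425282235596
40 [0.63062687 0.01060915] 0.05759730942483453 0.00042425282235596
40 [0.63062687 0.01060915] 0.05759730942483453 0.00042425282235596
40 [0.63062687 0.01060915] 0.05759730942483453 0.00042425282235596
```

View pics/b_jar.png

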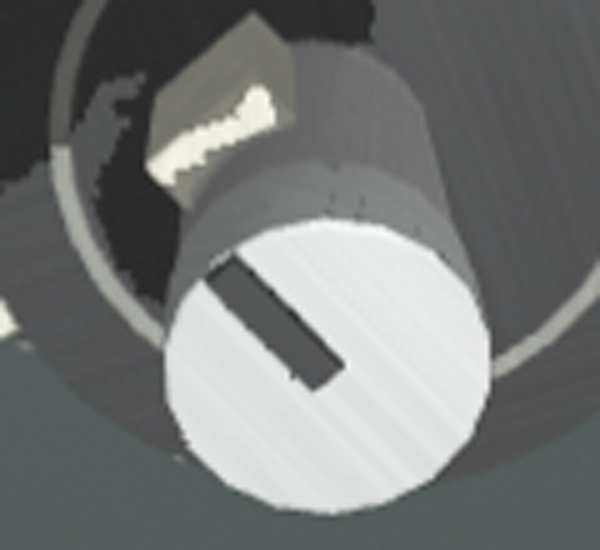

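View pics/b_kn.png

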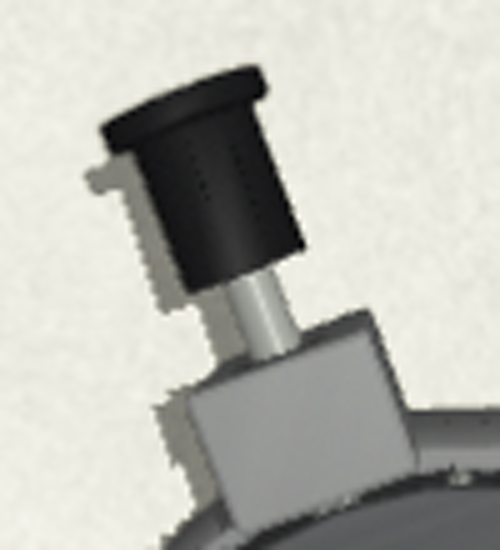

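View pics/b_sc.png

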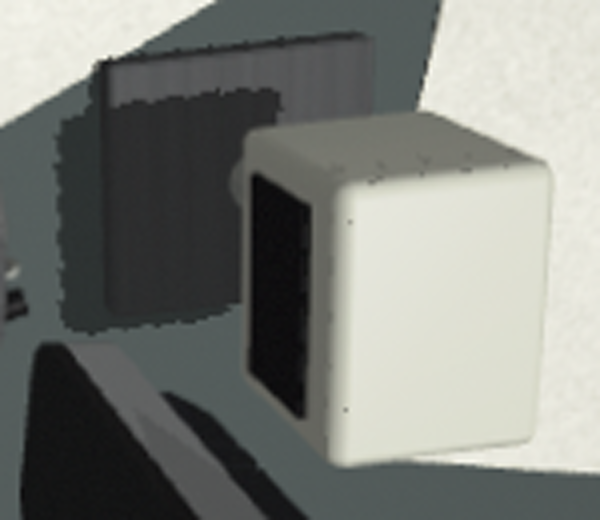

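```bash
cat > m2.py <<'E'
from h import *
import pickle
def circ(pts):
    A=np.c_[2*pts,np.ones(len(pts))];x=np.linalg.lstsq(A,(pts**2).sum(1),rcond=None)[0]
    return x[:2],np.sqrt(x[2]+x[0]**2+x[1]**2)
c=pickle.load(open("b.pkl","rb"));im=cv2.imread("pics/b_wrist.png")
ang=lambda v:np.degrees(np.arctan2(v[1],v[0]))
W=lambda x0,y0,f,x,y:((x+.5)/f-.5+x0,(y+.5)/f-.5+y0)
g=cv2.cvtColor(im,cv2.COLOR_BGR2GRAY)
m=np.zeros_like(g);m[270:340,255:335]=(g[270:340,255:335]>170)
m=cv2.morphologyEx(m,cv2.MORPH_OPEN,np.ones((3,3)))
cs,_=cv2.findContours(m,0,1);k=max(cs,key=cv2.contourArea)
h=cv2.convexHull(k)[:,0].astype(float)
P=np.array([onz(c,q,.146)[:2] for q in h]);print("lid",circ(P))
J=lambda x,y,z:onz(c,W(230,230,5,x,y),z)
rib=J(222,268,.147)-J(330,378,.147);print("rib ang",ang(rib))
e=J(262,92,.102)-J(152,165,.102);print("plate top edge(normal)",ang(e)-90,ang(e)+90,np.linalg.norm(e))
K=lambda x,y,z:onz(c,W(205,80,5,x,y),z)
a=K(185,100,.06);b=K(252,283,.05)
print("grip silhouettes L",ang(K(190,290,.05)-K(138,158,.05)),"R",ang(K(305,248,.05)-K(255,108,.05)))
print("widths",np.linalg.norm(K(190,290,.05)-K(305,248,.05)),"center inner",(K(190,290,.05)+K(305,248,.05))/2,"outer",(K(138,155,.05)+K(252,110,.05))/2)
print("bracket top corners",[K(x,y,.066)[:2] for x,y in((190,400),(370,325),(415,460),(240,530))])
S=lambda x,y,z:onz(c,W(380,180,4,x,y),z)
q=[S(x,y,.113)[:2] for x,y in((340,180),(555,165),(540,440),(335,465))];print("scan top",q)
print("front edge normal",ang(q[0]-q[3])+90, ang(q[0]-q[3])-90,"mid",(q[0]+q[3])/2,"len",np.linalg.norm(q[0]-q[3]))
E
python3 m2.py
```

```text
lid (array([0.62983655, 0.00171201]), np.float64(0.024399844705282895))
rib ang -155.80964869425654
plate top edge(normal) 17.871878592599117 197.8718785925991 0.023065309231030333
grip silhouettes L 3.182876290239902 R 2.0995229932176636
widths 0.022674689613070547 center inner [0.50410998 0.00407012 0.05      ] outer [0.47805423 0.00265377 0.05      ]
bracket top corners [array([ 0.52257357, -0.01169006]), array([0.51960679, 0.02299979]), array([0.54496737, 0.02351729]), array([ 0.5476591 , -0.01063942])]
scan top [array([0.62210016, 0.14961975]), array([0.63288845, 0.19432271]), array([0.69496459, 0.18365054]), array([0.68598939, 0.13825794])]
front edge normal 259.91616942513247 79.9161694251325 mid [0.65404478 0.14393884] len 0.06489163475669335
```

Emit:
play_rows:
  rows:
    - {"rot": [0, 0, -0.09], "linear": [0, 0, 0.15], "claw": -1}
    - {"rot": [0, 0, -0.09], "linear": [0, 0, 0.15], "claw": -1}
    - {"rot": [0, 0, -0.09], "linear": [0, 0, 0.15], "claw": -1}
    - {"rot": [0, 0, -0.09], "linear": [0, 0, 0.15], "claw": -1}
    - {"rot": [0, 0, -0.09], "linear": [0, 0, 0.15], "claw": -1}

```text
clock: 3.2
position: [0.5588, 0.0145, 0.25]
tcp_rot: [0.64, -3.075, -0.001]
wrist_force: [-0.3, 0.6, -0.4]
width: 0.0852
```

Emit:
play_rows:
  rows:
    - {"rot": [0, 0, -0.09], "linear": [0, 0, 0.15], "claw": -1}
    - {"rot": [0, 0, -0.09], "linear": [0, 0, 0.15], "claw": -1}
    - {"rot": [0, 0, -0.09], "linear": [0, 0, 0.15], "claw": -1}
    - {"rot": [0, 0, -0.09], "linear": [0, 0, 0.15], "claw": -1}
    - {"rot": [0, 0, -0.09], "linear": [0, 0, 0.15], "claw": -1}

```text
clock: 3.7
position: [0.5587, 0.0146, 0.2313]
tcp_rot: [1.665, -2.663, -0.001]
wrist_force: [1.2, 0.7, 0.3]
width: 0.0852
```

Emit:
play_rows:
  rows:
    - {"rot": [0, 0, -0.09], "linear": [0, 0, 0.15], "claw": -1}
    - {"rot": [0, 0, -0.09], "linear": [0, 0, 0.15], "claw": -1}
    - {"rot": [0, 0, -0.09], "linear": [0, 0, 0.15], "claw": -1}
    - {"rot": [0, 0, -0.09], "linear": [0, 0, 0.15], "claw": -1}
    - {"rot": [0, 0, -0.09], "linear": [0, 0, 0.15], "claw": -1}

```text
clock: 4.2
position: [0.5587, 0.0146, 0.2125]
tcp_rot: [2.484, -1.923, -0.001]
wrist_force: [0.0, 0.1, 0.4]
width: 0.0855
```

Emit:
play_rows:
  rows:
    - {"rot": [0, 0, -0.09], "linear": [0, 0, 0.15], "claw": -1}
    - {"rot": [0, 0, -0.09], "linear": [0, 0, 0.15], "claw": -1}
    - {"rot": [0, 0, -0.09], "linear": [0, 0, 0.15], "claw": -1}
    - {"rot": [0, 0, 0], "linear": [0, 0, 0], "claw": -1}
    - {"rot": [0, 0, 0], "linear": [0, 0, 0], "claw": -1}

```text
clock: 4.7
position: [0.5591, 0.0143, 0.2014]
tcp_rot: [2.827, -1.37, -0.001]
wrist_force: [0.2, 0.4, -0.5]
width: 0.0855
```

```bash
python3 go.py 0.629 0.003 0.20
```

```text
t 4.7 pos [0.5591 0.0143 0.2014] F [ 0.2  0.4 -0.5] w 0.0855 q [-0.09  0.13  0.08  1.52  0.   -2.33]
tool x ang -51.69129300609417 y ang -141.6912858264479 z [-5.e-04  2.e-04 -1.e+00]
tool delta in units of .025: [ 2.091 -1.914  0.055]
```

Emit:
play_rows:
  rows:
    - {"rot": [0, 0, 0], "linear": [0.6, -0.55, 0], "claw": -1}
    - {"rot": [0, 0, 0], "linear": [0.8, -0.75, 0], "claw": -1}
    - {"rot": [0, 0, 0], "linear": [0.7, -0.6, 0], "claw": -1}
    - {"rot": [0, 0, 0], "linear": [0, 0, 0], "claw": -1}
    - {"rot": [0, 0, 0], "linear": [0, 0, 0], "claw": -1}

```text
clock: 5.2
position: [0.6293, 0.0025, 0.2011]
tcp_rot: [2.828, -1.368, -0.002]
wrist_force: [-0.3, 0.8, -0.4]
width: 0.0852
```

```bash
python3 go.py 0.629 0.003 0.14
cat > snap.py <<'E'
import sys,pickle,cv2
from rig import cams
for n in sys.argv[2:]:
    c=cams.get_calibration(n);im=cams.get_image(n)[:,:,::-1].copy()
    cv2.imwrite(f"pics/{sys.argv[1]}_{n}.png",im);pickle.dump(c,open(f"{sys.argv[1]}_{n}.pkl","wb"))
E
python3 snap.py c wrist top
```

```text
t 5.2 pos [0.6293 0.0025 0.2011] F [-0.3  0.8 -0.4] w 0.0852 q [-0.1   0.32  0.3   1.55  0.   -2.34]
tool x ang -51.63867903392513 y ang -141.6386463278046 z [-1.1e-03  2.0e-04 -1.0e+00]
tool delta in units of .025: [-0.023 -0.004  2.443]
```

View pics/c_wrist.png

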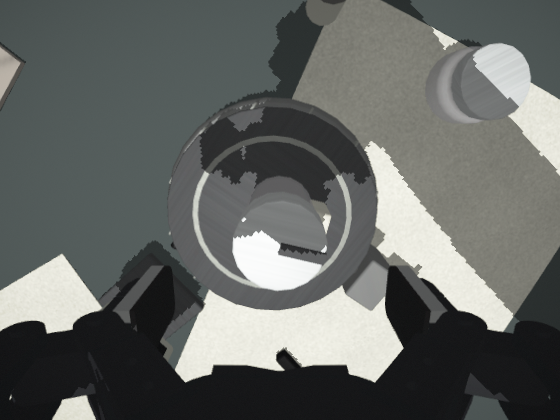

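Run:
```python
from h import *
import pickle
c=pickle.load(open("c_wrist.pkl","rb"));im=cv2.imread("pics/c_wrist.png")
a=np.linspace(0,2*np.pi,60)
for C,col in(((.629,.003),(0,0,255)),((.6295,.001),(0,255,0))):
    for z in(.146,.122):
        q=proj(c,np.c_[C[0]+.025*np.cos(a),C[1]+.025*np.sin(a),a*0+z]); cv2.polylines(im,[(q*8).round().astype(np.int32)],True,col,1,shift=3)
g=cv2.cvtColor(cv2.imread("pics/c_wrist.png"),cv2.COLOR_BGR2GRAY)
# ring fit
for C0 in(np.array([.6295,.0118]),):
    pts=[]
    for t in np.radians(np.arange(0,360,3)):
        rr=np.arange(.052,.068,.0005);P=np.c_[C0[0]+rr*np.cos(t),C0[1]+rr*np.sin(t),rr*0+.06]
        uv=proj(c,P).astype(np.float32);v=cv2.remap(g,uv[:,0].reshape(1,-1),uv[:,1].reshape(1,-1),1)[0].astype(float)
        i=v.argmax()
        if v[i]-np.median(v)>20 and 1<i<len(rr)-2 and v.max()<190:pts.append(P[i,:2])
    pts=np.array(pts)
    for _ in range(4):
        A=np.c_[2*pts,np.ones(len(pts))];x=np.linalg.lstsq(A,(pts**2).sum(1),rcond=None)[0]
        r=np.sqrt(x[2]+x[0]**2+x[1]**2);e=np.hypot(*(pts-x[:2]).T)-r
        print(len(pts),x[:2],r,e.std());pts=pts[abs(e)<max(.0008,2*e.std())]
cv2.imwrite("pics/c_o.png",cv2.resize(im[150:320,190:400],None,fx=3.5,fy=3.5,interpolation=2))
```

```text
53 [0.63056193 0.01014488] 0.057128159752221255 0.0009664744883573105
52 [0.63075518 0.01040701] 0.057391433810726845 0.0006063141140205784
52 [0.63075518 0.01040701] 0.057391433810726845 0.0006063141140205784
52 [0.63075518 0.01040701] 0.057391433810726845 0.0006063141140205784
```

View pics/c_o.png

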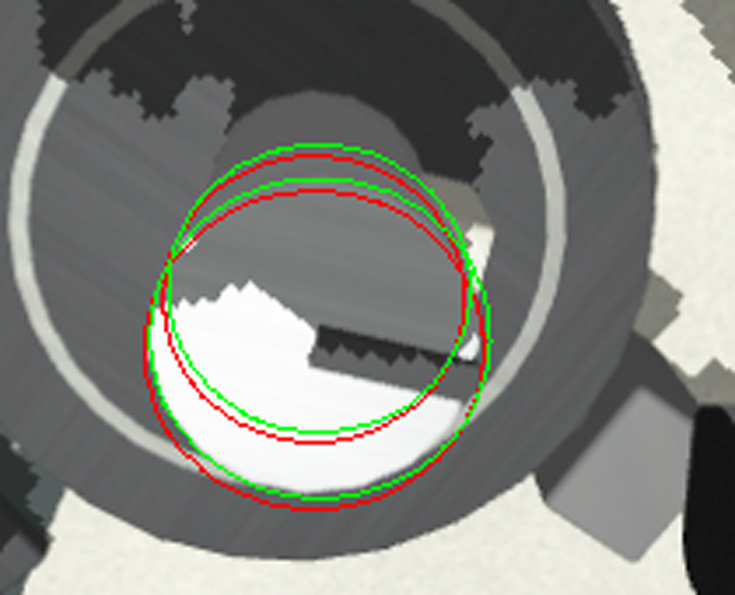

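Emit:
play_rows:
  rows:
    - {"rot": [0, 0, 0], "linear": [0.05, 0.02, 0.5], "claw": -1}
    - {"rot": [0, 0, 0], "linear": [0, 0, 0.6], "claw": -1}
    - {"rot": [0, 0, 0], "linear": [0, 0, 0.6], "claw": -1}
    - {"rot": [0, 0, 0], "linear": [0, 0, 0.6], "claw": -1}
    - {"rot": [0, 0, 0], "linear": [0, 0, 0.3], "claw": -1}

```text
clock: 5.8
position: [0.6281, 0.0013, 0.1329]
tcp_rot: [2.828, -1.365, -0.007]
wrist_force: [0.6, -0.4, 0.4]
width: 0.085
```

Emit:
play_rows:
  rows:
    - {"rot": [0, 0, 0], "linear": [0, 0, 0], "claw": -0.4}
    - {"rot": [0, 0, 0], "linear": [0, 0, 0], "claw": 0}
    - {"rot": [0, 0, 0], "linear": [0, 0, 0], "claw": 0.2}
    - {"rot": [0, 0, 0], "linear": [0, 0, 0], "claw": 0.5}
    - {"rot": [0, 0, 0], "linear": [0, 0, 0], "claw": 1}

```text
clock: 6.3
position: [0.6306, 0.0011, 0.1374]
tcp_rot: [-2.828, 1.366, -0.003]
wrist_force: [-0.1, 0.9, 1.6]
width: 0.0484
```

Emit:
play_rows:
  rows:
    - {"rot": [0, 0, 0], "linear": [0, 0, 0], "claw": 1}
    - {"rot": [0, 0, 0], "linear": [0, 0, 0], "claw": 1}
    - {"rot": [0, 0, 0], "linear": [0, 0, 0], "claw": 1}
    - {"rot": [0, 0, 0], "linear": [0, 0, 0], "claw": 1}
    - {"rot": [0, 0, 0], "linear": [0, 0, 0], "claw": 1}

```text
clock: 6.8
position: [0.6306, 0.0011, 0.1374]
tcp_rot: [-2.828, 1.366, -0.003]
wrist_force: [1.4, -0.5, 5.6]
width: 0.0485
```

```bash
python3 go.py 0.6301 0.0106 0.144; python3 snap.py d wrist scene
```

```text
t 6.8 pos [0.6306 0.0011 0.1374] F [ 1.4 -0.5  5.6] w 0.0485 q [-0.1   0.33  0.18  1.42  0.   -2.35]
tool x ang -51.54950842324973 y ang -141.54937552811856 z [ 2.1e-03 -2.0e-04 -1.0e+00]
tool delta in units of .025: [-0.31  -0.222 -0.266]
```

View pics/d_wrist.png

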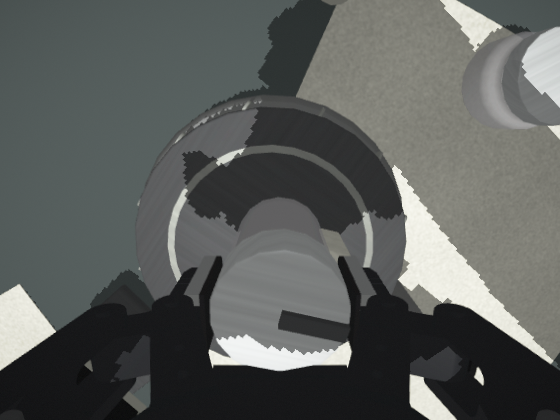

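Emit:
play_rows:
  rows:
    - {"rot": [0, 0, 0], "linear": [0, 0, -0.15], "claw": 1}
    - {"rot": [0, 0, 0], "linear": [0, 0, -0.15], "claw": 1}
    - {"rot": [0, 0, 0], "linear": [-0.14, -0.12, 0], "claw": 1}
    - {"rot": [0, 0, 0], "linear": [-0.14, -0.12, 0], "claw": 1}
    - {"rot": [0, 0, 0], "linear": [0, 0, 0], "claw": 1}

```text
clock: 7.4
position: [0.6297, 0.0113, 0.143]
tcp_rot: [2.83, -1.365, -0.003]
wrist_force: [0.6, -0.3, -2.6]
width: 0.0489
```

Emit:
play_rows:
  rows:
    - {"rot": [0, 0, 0.05], "linear": [0, 0, 0], "claw": 1}
    - {"rot": [0, 0, 0.09], "linear": [0, 0, 0], "claw": 1}
    - {"rot": [0, 0, 0.09], "linear": [0, 0, 0], "claw": 1}
    - {"rot": [0, 0, 0.09], "linear": [0, 0, 0], "claw": 1}
    - {"rot": [0, 0, 0.09], "linear": [0, 0, 0], "claw": 1}

```text
clock: 7.9
position: [0.63, 0.0105, 0.1434]
tcp_rot: [2.245, -2.197, -0.001]
wrist_force: [0.2, 0.6, -3.0]
width: 0.0487
```

Emit:
play_rows:
  rows:
    - {"rot": [0, 0, 0.09], "linear": [0, 0, 0], "claw": 1}
    - {"rot": [0, 0, 0.09], "linear": [0, 0, 0], "claw": 1}
    - {"rot": [0, 0, 0.09], "linear": [0, 0, 0], "claw": 1}
    - {"rot": [0, 0, 0.09], "linear": [0, 0, 0], "claw": 1}
    - {"rot": [0, 0, 0.09], "linear": [0, 0, 0], "claw": 1}

```text
clock: 8.4
position: [0.6299, 0.0105, 0.1433]
tcp_rot: [1.345, -2.838, -0.0]
wrist_force: [0.3, -0.1, -2.1]
width: 0.0487
```

Emit:
play_rows:
  rows:
    - {"rot": [0, 0, 0.09], "linear": [0, 0, 0], "claw": 1}
    - {"rot": [0, 0, 0.09], "linear": [0, 0, 0], "claw": 1}
    - {"rot": [0, 0, 0.09], "linear": [0, 0, 0], "claw": 1}
    - {"rot": [0, 0, 0.09], "linear": [0, 0, 0], "claw": 1}
    - {"rot": [0, 0, 0.09], "linear": [0, 0, 0], "claw": 1}

```text
clock: 8.9
position: [0.6299, 0.0105, 0.1434]
tcp_rot: [0.28, -3.128, -0.0]
wrist_force: [0.3, -0.0, -2.7]
width: 0.0485
```

Emit:
play_rows:
  rows:
    - {"rot": [0, 0, 0.05], "linear": [0, 0, 0], "claw": 1}
    - {"rot": [0, 0, 0.023], "linear": [0, 0, 0], "claw": 1}
    - {"rot": [0, 0, 0], "linear": [0, 0, 0], "claw": 1}
    - {"rot": [0, 0, 0], "linear": [0, 0, 0], "claw": 1}
    - {"rot": [0, 0, 0], "linear": [0, 0, 0], "claw": 1}

```text
clock: 9.4
position: [0.6301, 0.0104, 0.1436]
tcp_rot: [0.11, -3.139, 0.0]
wrist_force: [-0.5, 0.3, -2.3]
width: 0.0481
```

```bash
python3 go.py 0.6301 0.0106 0.136; python3 snap.py e wrist top scene
```

```text
t 9.4 pos [0.6301 0.0104 0.1436] F [-0.5  0.3 -2.3] w 0.0481 q [-0.09  0.33  0.19  1.44 -0.   -0.16]
tool x ang -175.98326385403212 y ang 94.01673603744393 z [-3.e-04 -0.e+00 -1.e+00]
tool delta in units of .025: [-0.     0.008  0.305]
```

View pics/e_wrist.png

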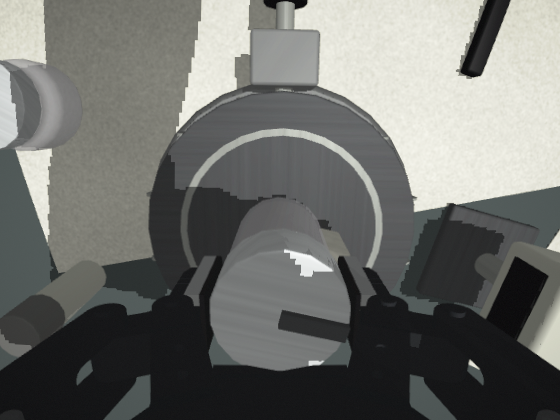

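View pics/e_scene.png

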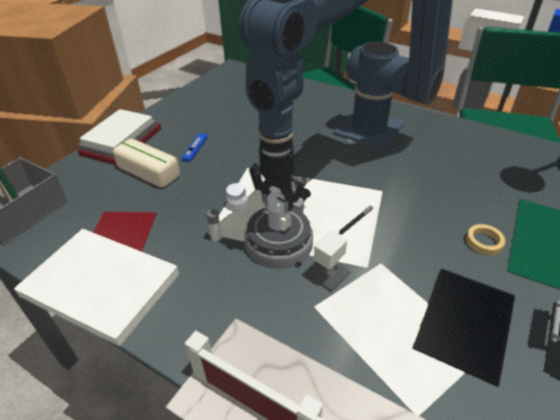

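Run:
```python
import cv2
im=cv2.imread("pics/e_wrist.png")
cv2.imwrite("pics/e_z.png",cv2.resize(im[190:380,190:380],None,fx=3.1,fy=3.1,interpolation=2))
s=cv2.imread("pics/e_scene.png")
cv2.imwrite("pics/e_sz.png",cv2.resize(s[165:295,215:385],None,fx=4.4,fy=4.4,interpolation=2))
```

```text
(no output)
```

View pics/e_z.png

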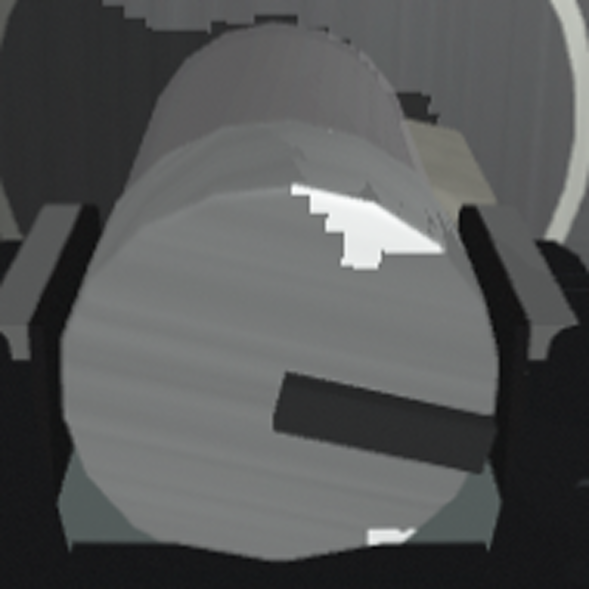

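View pics/e_sz.png

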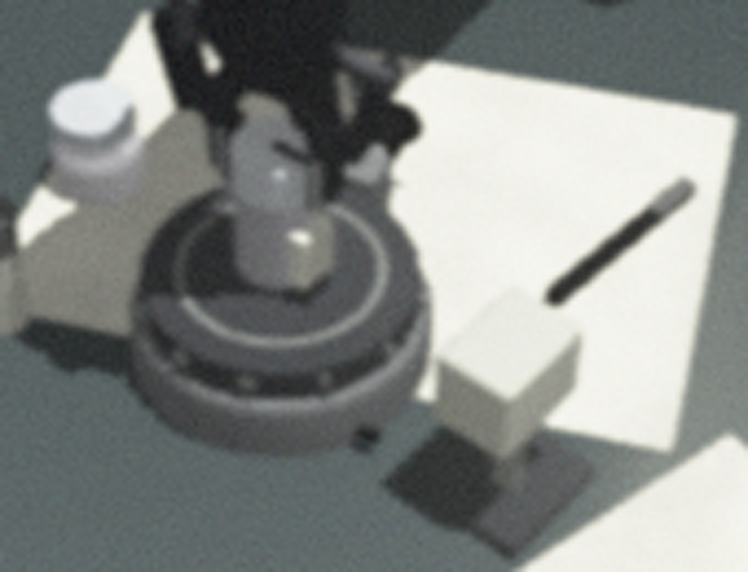

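```bash
cat > m3.py <<'E'
from h import *
import pickle
def circ(pts):
    A=np.c_[2*pts,np.ones(len(pts))];x=np.linalg.lstsq(A,(pts**2).sum(1),rcond=None)[0]
    return x[:2],np.sqrt(x[2]+x[0]**2+x[1]**2)
ang=lambda v:np.degrees(np.arctan2(v[1],v[0]))
def ringfit(c,g,C0,rlo=.052,rhi=.066):
    pts=[]
    for t in np.radians(np.arange(0,360,3)):
        rr=np.arange(rlo,rhi,.0005);P=np.c_[C0[0]+rr*np.cos(t),C0[1]+rr*np.sin(t),rr*0+.06]
        uv=proj(c,P).astype(np.float32);v=cv2.remap(g,uv[:,0].reshape(1,-1),uv[:,1].reshape(1,-1),1)[0].astype(float)
        i=v.argmax()
        if v[i]-np.median(v)>20 and 1<i<len(rr)-2 and v.max()<190:pts.append(P[i,:2])
    pts=np.array(pts)
    for _ in range(4):
        x,r=circ(pts);e=np.hypot(*(pts-x).T)-r; pts=pts[abs(e)<max(.0008,2*e.std())]
    return x,r,len(pts),e.std()
E
python3 - <<'E'
from m3 import *
c=pickle.load(open("e_wrist.pkl","rb"));im=cv2.imread("pics/e_wrist.png");g=cv2.cvtColor(im,cv2.COLOR_BGR2GRAY)
print(ringfit(c,g,(.6305,.0105)))
W=lambda x,y:((x+.5)/3.1-.5+190,(y+.5)/3.1-.5+190)
L=np.array([onz(c,W(*q),.1523)[:2] for q in((290,186),(205,202),(62,370),(496,370),(285,560),(120,265),(445,248),(85,470))])
print("lid",circ(L))
for a,b in(((288,373),(495,418)),((273,430),(483,473))): print("rib",ang(onz(c,W(*b),.1535)-onz(c,W(*a),.1535)))
ct=pickle.load(open("e_top.pkl","rb"));gt=cv2.cvtColor(cv2.imread("pics/a_top.png"),cv2.COLOR_BGR2GRAY)
print("top ring",ringfit(ct,gt,(.628,.013)))
# same with first-wrist-image
E
```

```text
(array([0.63007453, 0.01089061]), np.float64(0.057702367895900705), 49, np.float64(0.0007575557675886363))
lid (array([0.63054543, 0.01008387]), np.float64(0.023798358918964504))
rib 80.04618502841484
rib 80.5358542775873
top ring (array([0.62883953, 0.01375216]), np.float64(0.057780412202249914), 114, np.float64(0.0005204249332045739))
```

Emit:
play_rows:
  rows:
    - {"rot": [0, 0, 0.005], "linear": [0, 0, 0.06], "claw": 1}
    - {"rot": [0, 0, 0], "linear": [0, 0.01, 0.08], "claw": 1}
    - {"rot": [0, 0, 0], "linear": [0, 0, 0.07], "claw": 1}
    - {"rot": [0, 0, 0], "linear": [0, 0, 0.03], "claw": 1}
    - {"rot": [0, 0, 0], "linear": [0, 0, 0], "claw": 1}

```text
clock: 10.05
position: [0.6301, 0.0106, 0.1376]
tcp_rot: [0.097, -3.14, -0.0]
wrist_force: [0.2, -0.2, -3.0]
width: 0.0486
```

```bash
python3 go.py 0.6301 0.0106 0.1374
```

```text
t 10.05 pos [0.6301 0.0106 0.1376] F [ 0.2 -0.2 -3. ] w 0.0486 q [-0.09  0.33  0.18  1.43 -0.   -0.15]
tool x ang -176.46684625889807 y ang 93.53315346644804 z [-3.e-04 -0.e+00 -1.e+00]
tool delta in units of .025: [-0.     0.     0.008]
```

Emit:
play_rows:
  rows:
    - {"rot": [0, 0, 0], "linear": [0, 0, 0.02], "claw": 1}
    - {"rot": [0, 0, 0], "linear": [0, 0, 0.02], "claw": 1}
    - {"rot": [0, 0, 0], "linear": [0, 0, 0], "claw": 1}
    - {"rot": [0, 0, 0], "linear": [0, 0, 0], "claw": 1}
    - {"rot": [0, 0, 0], "linear": [0, 0, 0], "claw": 1}

```text
clock: 10.55
position: [0.6303, 0.0106, 0.1373]
tcp_rot: [-0.097, 3.139, -0.0]
wrist_force: [-1.1, -0.2, 0.3]
width: 0.0482
```

Emit:
play_rows:
  rows:
    - {"rot": [0, 0, 0], "linear": [0, 0, 0], "claw": 0.1}
    - {"rot": [0, 0, 0], "linear": [0, 0, 0], "claw": -0.3}
    - {"rot": [0, 0, 0], "linear": [0, 0, 0], "claw": -0.7}
    - {"rot": [0, 0, 0], "linear": [0, 0, 0], "claw": -1}
    - {"rot": [0, 0, 0], "linear": [0, 0, 0], "claw": -1}

```text
clock: 11.05
position: [0.6303, 0.0106, 0.1368]
tcp_rot: [-0.097, 3.14, -0.0]
wrist_force: [-0.3, 0.1, 0.1]
width: 0.0855
```

Emit:
play_rows:
  rows:
    - {"rot": [0, 0, 0], "linear": [0, 0, -0.2], "claw": -1}
    - {"rot": [0, 0, 0], "linear": [0, 0, -0.6], "claw": -1}
    - {"rot": [0, 0, 0], "linear": [0, 0, -0.8], "claw": -1}
    - {"rot": [0, 0, 0], "linear": [0, 0, -0.8], "claw": -1}
    - {"rot": [0, 0, 0], "linear": [0, 0, -0.6], "claw": -1}

```text
clock: 11.55
position: [0.631, 0.0105, 0.2151]
tcp_rot: [-0.097, 3.137, -0.001]
wrist_force: [-0.1, 0.1, -0.8]
width: 0.0855
```

Emit:
play_rows:
  rows:
    - {"rot": [0, 0, 0], "linear": [0.6, 0, -0.2], "claw": -1}
    - {"rot": [0, 0, 0], "linear": [0.9, 0, -0.2], "claw": -1}
    - {"rot": [0, 0, 0], "linear": [0.8, 0, -0.2], "claw": -1}
    - {"rot": [0, 0, 0], "linear": [0.4, 0, 0], "claw": -1}
    - {"rot": [0, 0, 0], "linear": [0, 0, 0], "claw": -1}

```text
clock: 12.05
position: [0.5626, 0.0064, 0.2285]
tcp_rot: [-0.096, 3.138, -0.0]
wrist_force: [-0.3, 0.3, -0.6]
width: 0.0855
```

```bash
python3 go.py 0.487 0.002 0.056; python3 snap.py f wrist top
```

```text
t 12.05 pos [0.5626 0.0064 0.2285] F [-0.3  0.3 -0.6] w 0.0855 q [-0.11  0.14  0.14  1.57  0.   -0.17]
tool x ang -176.47759923449354 y ang 93.52235147934844 z [ 2.4e-03 -2.0e-04 -1.0e+00]
tool delta in units of .025: [3.046 0.012 6.892]
```

View pics/f_wrist.png

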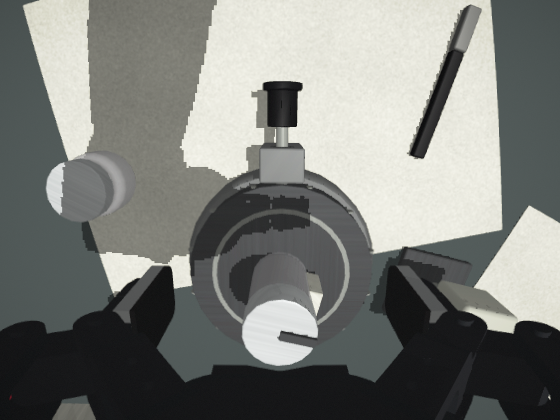

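Run:
```python
from m3 import *
c=pickle.load(open("f_wrist.pkl","rb"));im=cv2.imread("pics/f_wrist.png");g=cv2.cvtColor(im,cv2.COLOR_BGR2GRAY)
print("ring",ringfit(c,g,(.6305,.0105)))
m=np.zeros_like(g);m[290:370,235:325]=(g[290:370,235:325]>160)
m=cv2.morphologyEx(m,cv2.MORPH_OPEN,np.ones((3,3)))
cs,_=cv2.findContours(m,0,1);h=cv2.convexHull(max(cs,key=cv2.contourArea))[:,0].astype(float)
print("lid",circ(np.array([onz(c,q,.146)[:2] for q in h])))
# black knob
k=np.zeros_like(g);k[75:135,250:310]=(g[75:135,250:310]<60)
k=cv2.morphologyEx(k,cv2.MORPH_OPEN,np.ones((3,3)));
for r in (84,88,95,105,115,122):
    x=np.where(k[r])[0]; p=onz(c,(x.mean(),r),.05); w=onz(c,(x[-1]+.5,r),.05)-onz(c,(x[0]-.5,r),.05); print(r,x[0],x[-1],p[:2].round(4),np.linalg.norm(w).round(4))
y=np.where(k.any(1))[0]; print(y[0],y[-1],onz(c,(283,y[0]-.5),.062)[:2],onz(c,(283,y[-1]+.5),.05)[:2],onz(c,(283,90),.06)[:2])
im2=cv2.resize(im[70:200,215:345],None,fx=4.4,fy=4.4,interpolation=2);cv2.imwrite("pics/f_k.png",im2)
cv2.imwrite("pics/f_j.png",cv2.resize(im[240:370,215:345],None,fx=4.4,fy=4.4,interpolation=2))
t=cv2.imread("pics/f_top.png");cv2.imwrite("pics/f_t.png",cv2.resize(t[135:270,190:360],None,fx=4.4,fy=4.4,interpolation=2))
```

```text
ring (array([0.63059345, 0.01047742]), np.float64(0.0574903881870128), 81, np.float64(0.0004065677684663507))
lid (array([0.63134115, 0.00991415]), np.float64(0.02446292286861005))
84 264 301 [0.4719 0.0024] 0.03
88 264 301 [0.4749 0.0025] 0.0301
95 268 296 [0.4803 0.0025] 0.023
105 268 296 [0.488 0.003] 0.0232
115 268 296 [0.4957 0.0035] 0.0233
122 268 296 [0.5012 0.0038] 0.0234
82 126 [0.47108933 0.00259734] [0.50470704 0.00485138] [0.47712275 0.00300013]
```

View pics/f_j.png

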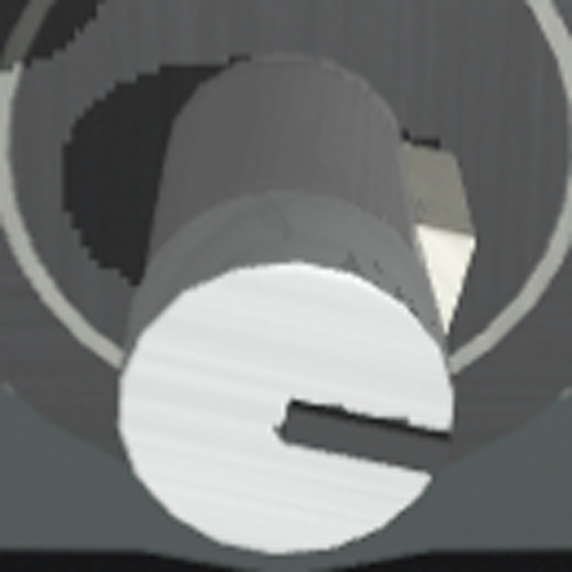

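View pics/f_k.png

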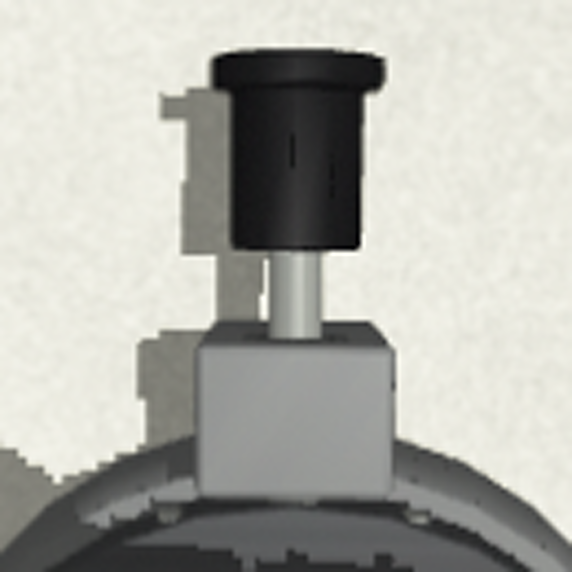

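View pics/f_t.png

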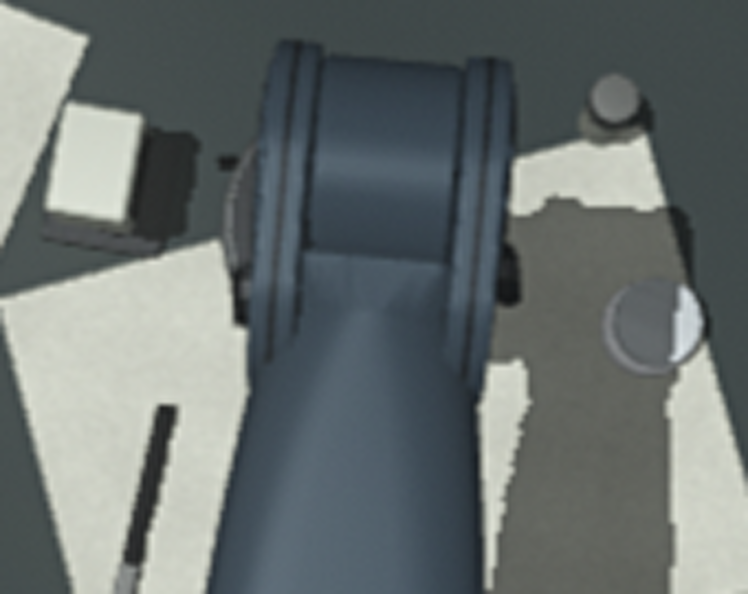

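Emit:
play_rows:
  rows:
    - {"rot": [0, 0, 0.005], "linear": [0.6, 0.01, 0], "claw": -1}
    - {"rot": [0, 0, 0], "linear": [0.9, 0.02, 0], "claw": -1}
    - {"rot": [0, 0, 0], "linear": [0.9, 0.02, 0.3], "claw": -1}
    - {"rot": [0, 0, 0], "linear": [0.5, 0, 0.6], "claw": -1}
    - {"rot": [0, 0, 0], "linear": [0, 0, 0.8], "claw": -1}

```text
clock: 12.65
position: [0.4906, 0.0036, 0.1849]
tcp_rot: [-0.084, 3.138, -0.0]
wrist_force: [0.2, -0.1, 1.0]
width: 0.0852
```

Emit:
play_rows:
  rows:
    - {"rot": [0, 0, 0], "linear": [0, 0, 0.9], "claw": -1}
    - {"rot": [0, 0, 0], "linear": [0, 0, 0.9], "claw": -1}
    - {"rot": [0, 0, 0], "linear": [0, 0, 0.5], "claw": -1}
    - {"rot": [0, 0, 0], "linear": [0, 0, 0], "claw": -1}
    - {"rot": [0, 0, 0], "linear": [0, 0, 0], "claw": -1}

```text
clock: 13.15
position: [0.4908, 0.0037, 0.1271]
tcp_rot: [-0.085, 3.14, 0.0]
wrist_force: [0.7, 0.0, 0.4]
width: 0.0858
```

```bash
python3 go.py 0.4903 0.0031 0.054; python3 snap.py g wrist
```

```text
t 13.15 pos [0.4908 0.0037 0.1271] F [0.7 0.  0.4] w 0.0858 q [-0.13 -0.03 -0.24  1.36  0.   -0.18]
tool x ang -176.91568148457742 y ang 93.08431861382478 z [ 1.e-04  0.e+00 -1.e+00]
tool delta in units of .025: [ 0.023 -0.021  2.924]
```

View pics/g_wrist.png

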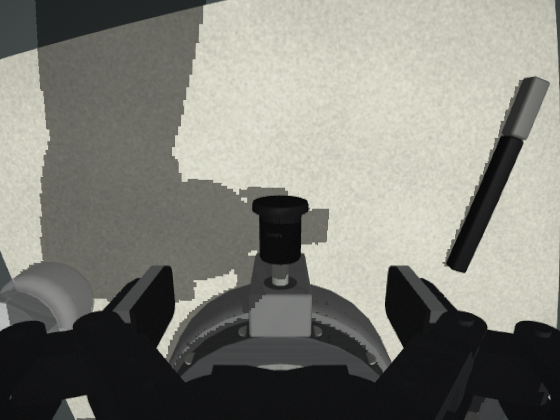

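Run:
```python
from m3 import *
c=pickle.load(open("g_wrist.pkl","rb"))
t=np.radians(183);d=np.array([np.cos(t),np.sin(t)]);C=np.array([.6306,.0105])
for s in(.110,.126,.140,.154,.160):
    for z in (.038,.05,.062): print(s,z,proj(c,[np.r_[C+d*s,z]])[0].round(1),end=' ')
    print()
```

```text
0.11 0.038 [279.7 273.8] 0.11 0.05 [279.7 282.3] 0.11 0.062 [279.7 291.7] 
0.126 0.038 [279.7 250. ] 0.126 0.05 [279.7 257.3] 0.126 0.062 [279.7 265.6] 
0.14 0.038 [279.8 228.3] 0.14 0.05 [279.8 234.6] 0.14 0.062 [279.8 241.6] 
0.154 0.038 [279.8 205.9] 0.154 0.05 [279.8 211. ] 0.154 0.062 [279.8 216.7] 
0.16 0.038 [279.9 196.1] 0.16 0.05 [279.9 200.6] 0.16 0.062 [279.9 205.7]
```

Emit:
play_rows:
  rows:
    - {"rot": [0, 0, 0], "linear": [0, -0.01, 0.5], "claw": -1}
    - {"rot": [0, 0, 0], "linear": [0, -0.01, 0.8], "claw": -1}
    - {"rot": [0, 0, 0], "linear": [0, 0, 0.8], "claw": -1}
    - {"rot": [0, 0, 0], "linear": [0, 0, 0.6], "claw": -1}
    - {"rot": [0, 0, 0], "linear": [0, 0, 0.2], "claw": -1}

```text
clock: 13.7
position: [0.4893, 0.0033, 0.0525]
tcp_rot: [0.084, -3.138, -0.001]
wrist_force: [-0.9, 0.1, 0.1]
width: 0.0852
```

Emit:
play_rows:
  rows:
    - {"rot": [0, 0, 0], "linear": [0, 0, 0], "claw": -0.5}
    - {"rot": [0, 0, 0], "linear": [0, 0, 0], "claw": 0}
    - {"rot": [0, 0, 0], "linear": [0, 0, 0], "claw": 0.4}
    - {"rot": [0, 0, 0], "linear": [0, 0, 0], "claw": 0.7}
    - {"rot": [0, 0, 0], "linear": [0, 0, 0], "claw": 1}

```text
clock: 14.2
position: [0.4912, 0.0037, 0.0556]
tcp_rot: [-0.085, 3.138, 0.002]
wrist_force: [-0.0, 1.8, 3.8]
width: 0.0226
```

Emit:
play_rows:
  rows:
    - {"rot": [0, 0, 0], "linear": [0, 0, 0], "claw": 1}
    - {"rot": [0, 0, 0], "linear": [0, 0, 0], "claw": 1}
    - {"rot": [0, 0, 0], "linear": [0, 0, 0], "claw": 1}
    - {"rot": [0, 0, 0], "linear": [0, 0, 0], "claw": 1}
    - {"rot": [0, 0, 0], "linear": [0, 0, 0], "claw": 1}

```text
clock: 14.7
position: [0.4912, 0.0037, 0.0555]
tcp_rot: [-0.085, 3.138, 0.002]
wrist_force: [-0.9, 2.7, 5.9]
width: 0.0221
```

```bash
python3 go.py 0.4903 0.0031 0.054; python3 snap.py i wrist
```

```text
t 14.7 pos [0.4912 0.0037 0.0555] F [-0.9  2.7  5.9] w 0.0221 q [-0.13  0.01 -0.34  1.22  0.   -0.18]
tool x ang -176.89730663673902 y ang 93.10283599590595 z [ 0.002   0.0013 -1.    ]
tool delta in units of .025: [ 0.037 -0.023  0.061]
```

View pics/i_wrist.png

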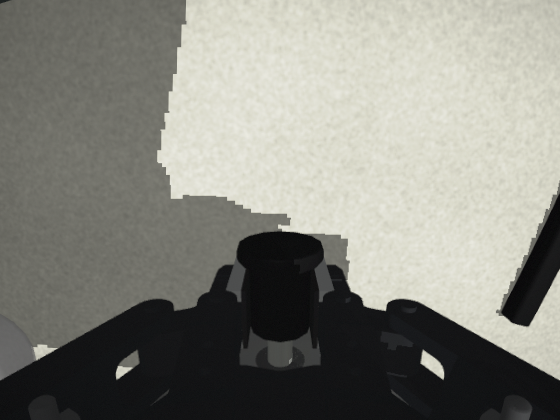

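Emit:
play_rows:
  rows:
    - {"rot": [0, 0, 0], "linear": [0.15, 0, 0], "claw": 1}
    - {"rot": [0, 0, 0], "linear": [0.2, 0, 0], "claw": 1}
    - {"rot": [0, 0, 0], "linear": [0.2, 0, 0], "claw": 1}
    - {"rot": [0, 0, 0], "linear": [0.15, 0, 0], "claw": 1}
    - {"rot": [0, 0, 0], "linear": [0.06, 0, 0], "claw": 1}

```text
clock: 15.25
position: [0.4761, 0.0029, 0.0557]
tcp_rot: [-0.085, 3.129, 0.003]
wrist_force: [11.5, 4.2, -3.7]
width: 0.0222
```

Emit:
play_rows:
  rows:
    - {"rot": [0, 0, 0], "linear": [0, 0, 0], "claw": 1}
    - {"rot": [0, 0, 0], "linear": [0, 0, 0], "claw": 1}
    - {"rot": [0, 0, 0], "linear": [0, 0, 0], "claw": 1}
    - {"rot": [0, 0, 0], "linear": [0, 0, 0], "claw": 1}
    - {"rot": [0, 0, 0], "linear": [0, 0, 0], "claw": 1}

```text
clock: 15.75
position: [0.4765, 0.0029, 0.0557]
tcp_rot: [-0.085, 3.129, 0.003]
wrist_force: [10.2, 4.9, -3.3]
width: 0.0224
```

```bash
python3 go.py 0.4712 0.0026 0.0555; python3 snap.py k wrist scene
```

```text
t 15.75 pos [0.4765 0.0029 0.0557] F [10.2  4.9 -3.3] w 0.0224 q [-0.14 -0.04 -0.39  1.21  0.   -0.19]
tool x ang -176.8779329887645 y ang 93.12323307014475 z [ 0.0115  0.0024 -0.9999]
tool delta in units of .025: [ 0.212 -0.002  0.004]
```

View pics/k_wrist.png

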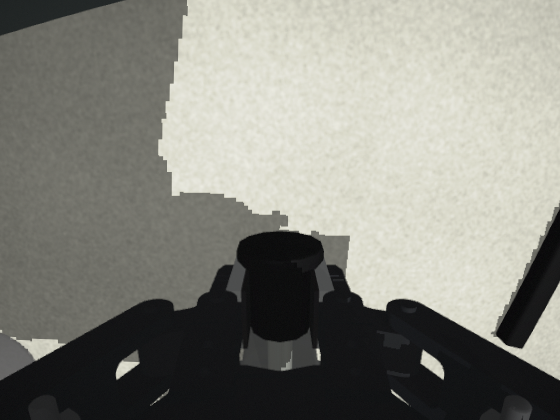

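Emit:
play_rows:
  rows:
    - {"rot": [0, 0, 0], "linear": [0.1, 0, 0], "claw": 1}
    - {"rot": [0, 0, 0], "linear": [0.1, 0, 0], "claw": 1}
    - {"rot": [0, 0, 0], "linear": [0.08, 0, 0], "claw": 1}
    - {"rot": [0, 0, 0], "linear": [0, 0, 0], "claw": 1}
    - {"rot": [0, 0, 0], "linear": [0, 0, 0], "claw": 1}

```text
clock: 16.35
position: [0.471, 0.0026, 0.0557]
tcp_rot: [-0.085, 3.125, 0.004]
wrist_force: [14.6, 4.3, -6.9]
width: 0.0224
```

```bash
python3 go.py 0.4712 0.0026 0.0555
```

```text
t 16.35 pos [0.471  0.0026 0.0557] F [14.6  4.3 -6.9] w 0.0224 q [-0.14 -0.05 -0.4   1.21  0.   -0.19]
tool x ang -176.87474923868837 y ang 93.12697927323738 z [ 0.0149  0.0028 -0.9999]
tool delta in units of .025: [-0.008 -0.001  0.007]
```

Emit:
play_rows:
  rows:
    - {"rot": [0, 0, 0], "linear": [0.06, 0, 0], "claw": 1}
    - {"rot": [0, 0, 0], "linear": [0.04, 0, 0], "claw": 1}
    - {"rot": [0, 0, 0], "linear": [0, 0, 0], "claw": 1}
    - {"rot": [0, 0, 0], "linear": [0, 0, 0], "claw": 1}
    - {"rot": [0, 0, 0], "linear": [0, 0, 0], "claw": 1}

```text
clock: 16.85
position: [0.4709, 0.0026, 0.0557]
tcp_rot: [-0.085, 3.12, 0.005]
wrist_force: [20.7, 6.1, -13.1]
width: 0.0223
```

```bash
python3 go.py 0.4712 0.0026 0.0555; python3 snap.py l wrist scene top; python3 -c "
import cv2
s=cv2.imread('pics/l_scene.png');cv2.imwrite('pics/l_sz.png',cv2.resize(s[165:295,190:390],None,fx=4,fy=4,interpolation=2))"
python3 - <<'E'
from m3 import *
for n in("a","l"):
    im=cv2.imread(f"pics/{n}_scene.png")
t=cv2.imread('pics/l_top.png');cv2.imwrite('pics/l_t.png',cv2.resize(t[135:270,190:360],None,fx=4.4,fy=4.4,interpolation=2))
E
```

```text
t 16.85 pos [0.4709 0.0026 0.0557] F [ 20.7   6.1 -13.1] w 0.0223 q [-0.14 -0.06 -0.41  1.2   0.01 -0.2 ]
tool x ang -176.86791247771123 y ang 93.1348082926095 z [ 0.0201  0.0034 -0.9998]
tool delta in units of .025: [-0.01  -0.001  0.01 ]
```

View pics/l_sz.png

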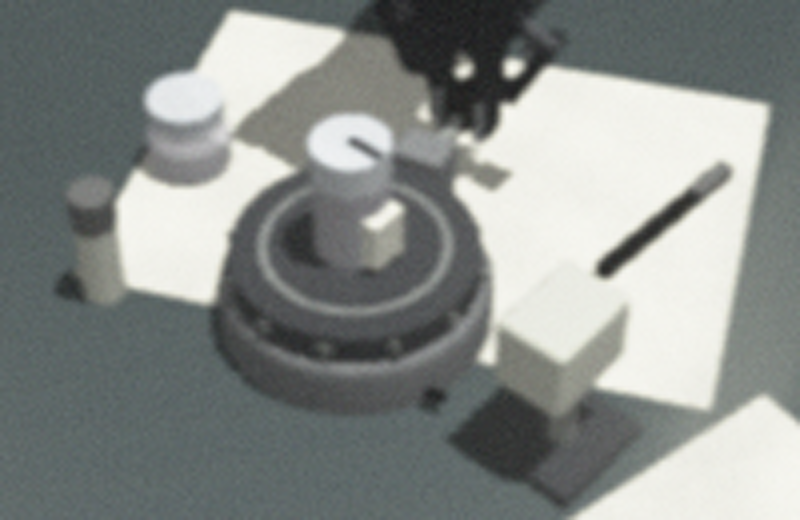

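View pics/l_wrist.png

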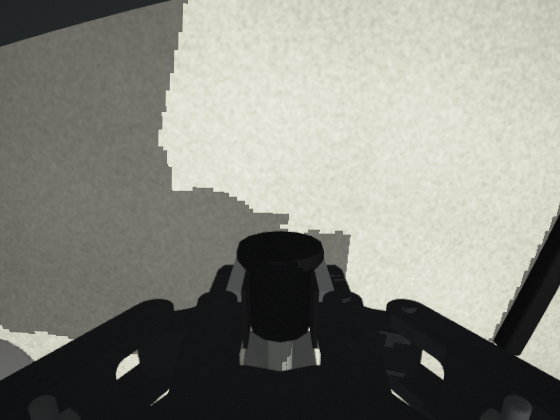

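View pics/l_t.png

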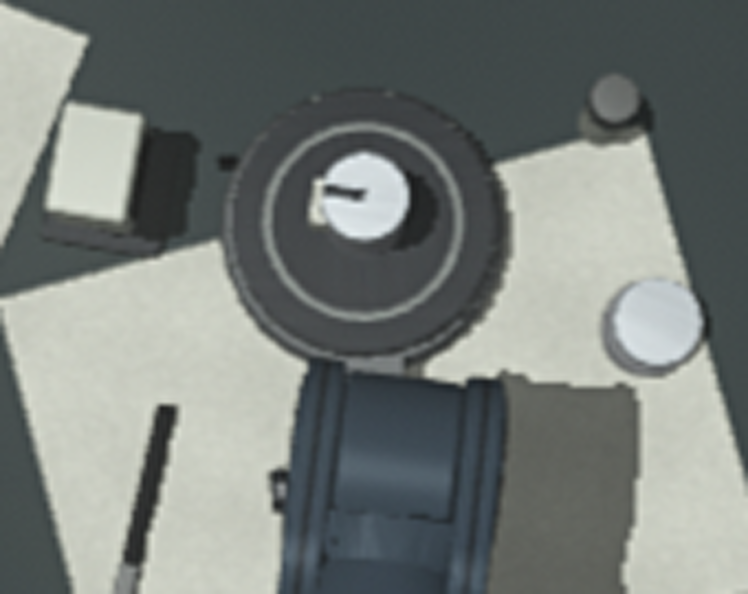

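Emit:
play_rows:
  rows:
    - {"rot": [0, 0, 0], "linear": [-0.04, 0, 0], "claw": 1}
    - {"rot": [0, 0, 0], "linear": [0, 0, 0], "claw": 1}
    - {"rot": [0, 0, 0], "linear": [0, 0, 0], "claw": 1}
    - {"rot": [0, 0, 0], "linear": [0, 0, 0], "claw": 1}
    - {"rot": [0, 0, 0], "linear": [0, 0, 0], "claw": 1}

```text
clock: 17.5
position: [0.471, 0.0026, 0.0557]
tcp_rot: [-0.085, 3.122, 0.004]
wrist_force: [18.6, 4.6, -10.0]
width: 0.0221
```

```bash
python3 go.py
python3 - <<'E'
from m3 import *
c=pickle.load(open("l_top.pkl","rb"))
Z=lambda x,y:((x+.5)/4.4-.5+190,(y+.5)/4.4-.5+135)
P=lambda x,y,z:onz(c,Z(x,y),z)
print("rib",ang(P(325,188,.147)-P(364,194,.147)))
g=cv2.cvtColor(cv2.imread("pics/l_top.png"),cv2.COLOR_BGR2GRAY)
m=(g>140).astype(np.uint8);w=np.zeros_like(m);w[165:195,263:288]=m[165:195,263:288]
w=cv2.morphologyEx(w,cv2.MORPH_OPEN,np.ones((5,5),np.uint8))
h=cv2.convexHull(max(cv2.findContours(w,0,1)[0],key=cv2.contourArea))[:,0].astype(float)
print("lid",circ(np.array([onz(c,q,.146)[:2] for q in h])),"ring",ringfit(c,g,(.6288,.0137)))
E
```

```text
t 17.5 pos [0.471  0.0026 0.0557] F [ 18.6   4.6 -10. ] w 0.0221 q [-0.14 -0.06 -0.41  1.2   0.01 -0.2 ]
tool x ang -176.86457829851193 y ang 93.13771610420694 z [ 0.0179  0.0032 -0.9998]
rib 80.1546001319248
lid (array([0.62990594, 0.0135321 ]), np.float64(0.024640922416750907)) ring (array([0.62867523, 0.01372931]), np.float64(0.05781840497711556), 116, np.float64(0.0005516858955171932))
```

The rib points at 80.2° and the scanner lies at 79.2–80°. The jar is within about 1.3 mm of centre, and the plunger is against its stop. I'm handing it in.

```bash
python3 -c "
from rig import env
print(env.sign_off())"
```

```text
the job is handed in; nothing more can be done
None
```

Both parts of the job are done, and I handed it in at about 17.5 s of the 51 s allowed.

**Jar:** I gripped it by the lid, lifted it about 6 mm, moved it 9 mm to the platter's centre and turned it about 125°. I then set it down and let go with it standing upright.
- **Label direction:** in the last top view the lid rib points at 80.2°. The scanner direction measured 79.2–80.0°, so the label faces the window to within about 1°.
- **Centring:** the lid is 1.2 mm from the platter ring's centre.

**Plunger:** I gripped the knob from above and pulled it back 20.2 mm along its axis.
- **At the stop:** pulling further raised the force from 14.6 N to 20.7 N, with no more than 0.1 mm of movement. I then eased off slightly.
- **At hand-in:** the grip was holding at about 18.6 N along the pull. The knob stayed in the same place between the pads, so it had not slipped.

**Disagreements:** the top and wrist cameras differed by 2–3 mm on absolute positions, so I relied on positions measured relative to the platter. The arm gave about 4 mm under the spring on the first pull, and I commanded extra travel to make up for it.

In the last pictures the plain jar, glue stick and marker stand where they were. I did not check the other bystanders again, but the arm did not go near them.

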